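# Load the spraying nest: blank, stencil and two bar weights

## Robot

A 6-joint arm with a two-finger parallel gripper is mounted at the origin on the work surface. World frame = base frame: x ahead of the robot, y to its left, z up, the work surface at z = 0. Lengths are in mm, angles in rad, forces in N, time in s.
With the tool pointing down it reaches from about 300 to 750 mm from the base axis. Payload 8.5 kg.
Tool frame: the origin (TCP) lies at the very end of the fingers, on their centre line; the grasp point (between the pads) lies 19 mm behind it; z points along the fingers, y is the line along which they close (so a half turn about z gives the same grasp; the last joint's range is limited). The gripper opens to 85 mm and grips with 20 to 120 N. Pads are 22 mm wide; open, the fingers measure 114 mm over their backs; the gripper's body (76 mm by 85 mm) begins 54 mm behind the grasp point. The pads swing forward as they close: fully open they stand 13 mm farther back than shut.
Start: joints at [1.12, 0.381, 1.297, -0, 1.464, -0.215], TCP at [128.484, 534.764, 202.822] pointing down, gripper open.
Joint ranges: [-3.11, 3.11], [-0.89, 2.33], [0.22, 2.48], [-1.42, 4.56], [0.17, 2.85], [-2.88, 2.88]. Speed limits (rad/s): [2.39, 2.39, 3.14, 3.14, 3.14, 3.14].

## Interface

Orientations are given as a rotation vector (axis times angle).
In Python, from bench import * gives the robot as it stands. The module is installed in compiled form; this text tells all that it offers. Calls block until the motion is done:
- goto(position, orientation): joint-space move of the TCP to a pose.
- movel(position, frame=None, vel=150, max_force=None): straight line of the TCP; frame=None keeps the orientation; vel is the mean speed in mm/s. With max_force (N) it stops when the force on the tool has changed by that much, and returns True; else False.
- goto_joints(angles): joint-space move.
- move_gripper(opening, f_grip=None): finger opening in mm; f_grip is the grip in N (None keeps the last); returns when the fingers have stopped.
- wait(seconds).
- ik(position, orientation): joint angles nearest the present ones, or None.
- get_image(name): name is "scene" or "top"; returns (picture, depth): 384x512x3 uint8, blue, green, red; 384x512 float32, mm along the optical axis (not along the pixel's ray), 0 where there is no reading.
- camera_model(name): a dict with "mtx" (3x3 intrinsics, pixels), "xyz" and "attitude" of the camera in the world. Camera axes: x right, y down, z forward; pixel columns grow to the right and rows downward; lengths in mm; the calibration is good to about 2 mm. A picture is of the moment at which its call begins. camera_model takes no time and is no camera call.
A pose or a line that the arm cannot do raises Unreachable and nothing moves.
- sign_off(): hands the job in; it is judged then, once.
Readings, each from a call of its own:
- read_t(): time.
- read_qpos(): joint angles.
- read_joint_vel(): joint speeds.
- read_effort(): joint torques, N m.
- read_position(): TCP position.
- read_tool_rot(): TCP orientation.
- read_wrist_force(): force on the tool from outside, world axes, zero at the start.
- read_ft_torque(): the same for the moment, N m.
- read_grip_width(): finger opening in mm.
- read_gripper_force(): force on a finger pad.
Only numpy, scipy, OpenCV 4.12 (cv2) and the standard library are available. Lean on these libraries where they do the work, as an engineer would, in place of code of your own. Each camera call takes 0.05 s, during which the arm holds its last target. There are 200 camera calls.

## Task

Get the spraying nest ready for a stencil test: draw the bottom blank out of the magazine and lay it flat in the nest, lay the stencil with the three round holes squarely on top of it, and hold the stencil down with the two steel bar weights, one straight across each end, clear of the holes. Leave the other two stencils where they lie and the remaining blanks in the magazine.

Things in the scene. Friction and masses are not known exactly. Their poses are not given: they have to be found in the camera images.
- nest: Spraying nest, fixed: black foot plate 160 x 90 x 4 mm, grey seat, black walls to 30 mm high. Origin: centre of its underside; x runs to its closed end. Closed end: end wall (inner face x = +63 mm) and side cheeks at x = 33 to 66 (inner faces y = +-33). Open end: only a centre stop 24 mm wide (inner face x = -63). From x = -80 to +33 the seat is 44 mm wide and fingers can pass down beside a plate.
- nest_seat (a point): Centre of the nest's seat, 14 mm over its underside, same axes as the nest. A 120 x 60 mm plate lies here with 3 mm play each side. Stack, heights over the seat: blank 0 to 6 mm, stencil 6 to 12, weights stand on the stencil at 12, centred at x = +47 and x = -47 mm, y = 0.
- magazine: Blank magazine, fixed: grey floor 20 mm high, clear walls to 68 mm, x +-66, y +-36, holding four stacked blanks. Origin: centre of its underside; -x is the front. Front lips (x = -62 to -66) leave a 9 mm slot that only the bottom blank passes, pulled to -x. In front a floor tongue 46 mm wide runs to x = -114: fingers pass down beside the blank there. The blanks above then drop 6 mm.
- blank: Bottom blank: brown hardboard 120 x 60 x 6 mm, 34 g; origin at the centre of its underside, x along its length, -x to the magazine's front. It sticks out 44 mm from the lips, its centre 50 mm in front of the magazine's; drawn 80 mm it is free. Gripped across its width 38 mm from its centre, by the end that sticks out, it can be carried level and laid with that end at the nest's open end.
- blank_top: Topmost of the three blanks that stay in the magazine, same size, origin at the centre of its underside (38 mm over the table at the start).
- stencil: The stencil to use: aluminium plate 120 x 60 x 6 mm, 105 g, flat on the table, with three round 14 mm holes in a row along its length (x = -19, 0, +19 mm). Origin: centre of its underside, x along its length. Either way round will do.
- stencil_window: Another stencil, not to be used: same plate, with one rectangular window 50 x 30 mm. Origin: centre of its underside.
- stencil_slots: Another stencil, not to be used: same plate, with four narrow slots 6 x 34 mm across it. Origin: centre of its underside.
- weight_a: Steel bar weight standing on the table: bar 22 mm (x) x 56 mm (y) x 14 mm high, with a round knob of 16 mm diameter on a short neck (knob 18 to 34 mm over the underside), about 160 g. Origin: centre of its underside. In the nest its 56 mm length lies across the nest, along the nest's y. Either weight may go to either end.
- weight_b: A second bar weight, the same as the first.
Things that resemble listed ones, but are neither listed nor needed, are in the scene too. What is shaped like the blank but black or purple is not meant. What is shaped like the weight_a but red is not meant.

How it is judged (in metres and radians):
On the way, in this order (a step that is already met when the one before it is completed fails the run):
1. the blank lies flat in the nest (x of blank in the frame of nest between -0.007 and 0.007 m and y of blank in the frame of nest between -0.007 and 0.007 m and z of blank in the frame of nest between 0.011 and 0.017 m and angle between the x axis of blank and the x axis of nest, either way round below 0.12 rad and angle between blank's own z axis and vertical below 0.07 rad), for 0.2 s.
2. the three-hole stencil lies on the blank in the nest (all of step 1 and x of stencil in the frame of nest between -0.007 and 0.007 m and y of stencil in the frame of nest between -0.007 and 0.007 m and z of stencil in the frame of nest between 0.017 and 0.023 m and angle between the x axis of stencil and the x axis of nest, either way round below 0.12 rad and angle between stencil's own z axis and vertical below 0.07 rad), for 0.2 s.
At the end, for the whole second after the job is handed in: Blank flat on the nest seat, three-hole stencil flat on it (7 mm of nest centre in x and y, 3 mm in height, 0.12 rad); an upright weight on the stencil at each end (9 mm of nest x = +47 / -47 mm, 8 mm across, 4 mm in height, 0.2 rad); all released and at rest (all of step 2 and ((x of weight_a in the frame of nest between 0.038 and 0.056 m and y of weight_a in the frame of nest between -0.008 and 0.008 m and z of weight_a in the frame of nest between 0.022 and 0.03 m and angle between the x axis of each of weight_a, weight_b and the x axis of nest, either way round below 0.2 rad and angle between each of weight_a, weight_b's own z axis and vertical below 0.07 rad and x of weight_b in the frame of nest between -0.056 and -0.038 m and y of weight_b in the frame of nest between -0.008 and 0.008 m and z of weight_b in the frame of nest between 0.022 and 0.03 m) or (x of weight_a in the frame of nest between -0.056 and -0.038 m and y of weight_a in the frame of nest between -0.008 and 0.008 m and z of weight_a in the frame of nest between 0.022 and 0.03 m and angle between the x axis of each of weight_a, weight_b and the x axis of nest, either way round below 0.2 rad and angle between each of weight_a, weight_b's own z axis and vertical below 0.07 rad and x of weight_b in the frame of nest between 0.038 and 0.056 m and y of weight_b in the frame of nest between -0.008 and 0.008 m and z of weight_b in the frame of nest between 0.022 and 0.03 m)) and linear speed of each of blank, stencil, weight_a, weight_b below 0.01 m/s); the robot touches nothing.
It fails at once if another stencil is shifted by more than 15 mm (distance of any of stencil_window, stencil_slots from where it was at the start of the episode above 0.015 m).
It fails at once if the other blanks are taken or pulled out of the magazine (distance of blank_top from where it was at the start of the episode above 0.03 m).
It also fails if it takes over 118 s, if anything falls off the work surface, if the arm or the gripper's body presses on something with over 40 N, if the wrist force passes 120 N, or if a joint passes its speed limit or range.

## Working session

There is one attempt and no reset: what is moved stays moved. The work goes in short steps, each a Python script; the robot and the scene stay as the last script left them, time stands still between calls to the robot, and variables do not carry over. Pictures are saved under pics/ and viewed, at most 16 in all, crops included, and the job is handed in when it is done.

```bash
mkdir -p pics
python3 - <<'E'
from bench import *
import cv2,numpy as np
for n in("scene","top"):
    p,d=get_image(n); cv2.imwrite(f"pics/{n}0.png",p); np.save(f"{n}0.npy",d)
    print(n,camera_model(n), (d>0).mean())
print(read_t(),read_tool_rot(),read_position())
E
```

```text
scene {'mtx': array([[347.38059798,   0.        , 258.08766587],
       [  0.        , 347.38059798, 191.34234205],
       [  0.        ,   0.        ,   1.        ]]), 'xyz': array([702.95109316, 569.99054146, 779.17323897]), 'attitude': array([-0.6622418 , -2.70973497,  1.05426749])} 0.9958597819010416
top {'mtx': array([[415.22246772,   0.        , 253.73957311],
       [  0.        , 415.22246772, 191.8230728 ],
       [  0.        ,   0.        ,   1.        ]]), 'xyz': array([ 277.79797976,    5.30713476, 1140.37983084]), 'attitude': array([-2.15276527,  2.14995839, -0.12462768])} 0.9958343505859375
0.1 [-3.69492477e-01 -3.11940353e+00  1.79717413e-03] [128.35941457 534.5312731  202.30832383]
```

View pics/scene0.png

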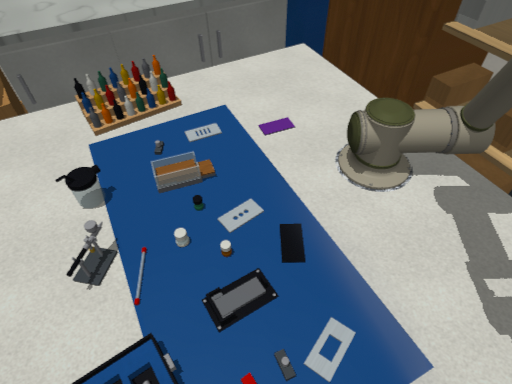

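View pics/top0.png

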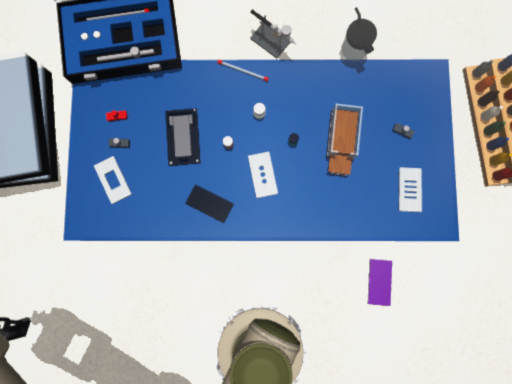

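```bash
cat > h.py <<'E'
from bench import *
import cv2,numpy as np
from scipy.spatial.transform import Rotation as R
def ray(n,uv,z):
    c=camera_model(n); uv=np.atleast_2d(np.asarray(uv,float))
    d=np.c_[uv,np.ones(len(uv))]@np.linalg.inv(c["mtx"]).T@R.from_rotvec(c["attitude"]).as_matrix().T
    z=np.broadcast_to(z,len(uv)); return c["xyz"]+d*((z-c["xyz"][2])/d[:,2])[:,None]
def proj(n,P):
    c=camera_model(n); q=(np.atleast_2d(P)-c["xyz"])@R.from_rotvec(c["attitude"]).as_matrix()
    q=q@c["mtx"].T; return q[:,:2]/q[:,2:]
def cloud(n,d):
    c=camera_model(n); v,u=np.mgrid[:d.shape[0],:d.shape[1]]
    k=np.stack([u,v,np.ones_like(u)],-1)@np.linalg.inv(c["mtx"]).T*d[...,None]
    return k@R.from_rotvec(c["attitude"]).as_matrix().T+c["xyz"]
def rect(n,mask,z,roi=None):
    """min-area rect of mask, on plane z: centre, sides, angle of long axis"""
    cs,_=cv2.findContours(mask.astype(np.uint8),cv2.RETR_EXTERNAL,cv2.CHAIN_APPROX_NONE)
    out=[]
    for k in cs:
        a=cv2.contourArea(k)
        if a<60: continue
        P=ray(n,k[:,0,:],z)[:,:2].astype(np.float32)
        (c,s,_)=r=cv2.minAreaRect(P); b=cv2.boxPoints(r)
        e=max((b[1]-b[0],b[2]-b[1]),key=np.linalg.norm)
        out.append((k[:,0].mean(0).round(),np.round(c,1),np.round(s,1),round(float(np.arctan2(e[1],e[0]))%np.pi,3)))
    return out
E
python3 - <<'E'
from h import *
p=cv2.imread("pics/top0.png"); s=cv2.imread("pics/scene0.png")
cv2.imwrite("pics/c1.png",cv2.resize(p[95:215,80:280],(800,480),interpolation=cv2.INTER_CUBIC))
cv2.imwrite("pics/c2.png",cv2.resize(p[90:220,280:440],(736,598),interpolation=cv2.INTER_CUBIC))
cv2.imwrite("pics/c3.png",cv2.resize(s[250:384,180:360],(800,596),interpolation=cv2.INTER_CUBIC))
hsv=cv2.cvtColor(p,cv2.COLOR_BGR2HSV)
roi=np.zeros(p.shape[:2],bool); roi[62:238,75:450]=1
w=(hsv[...,1]<60)&(hsv[...,2]>140)&roi
print("white",*rect("top",w,6),sep="\n")
g=(hsv[...,1]<120)&(hsv[...,2]<=140)&roi
print("dark",*rect("top",g,14),sep="\n")
b=(hsv[...,0]<20)&(hsv[...,1]>100)&(hsv[...,2]>60)&roi
print("brown",*rect("top",b,26),sep="\n")
E
```

```text
white
(array([410., 189.]), array([ 429.6, -411.7]), array([ 60.1, 121.2]), 3.1)
(array([112., 179.]), array([455.9, 410.1]), array([121.4,  61.9]), 0.472)
(array([262., 174.]), array([470.6,  -6.7]), array([120.5,  60.2]), 0.203)
(array([227., 141.]), array([566.5,  91.1]), array([25.3, 25.8]), 3.141)
(array([182., 143.]), array([562. , 217.7]), array([68.3, 33.6]), 0.083)
(array([259., 108.]), array([659.5,   2.8]), array([30.5, 32.6]), 2.952)
dark
(array([209., 204.]), array([388.4, 138.9]), array([115.8,  55.9]), 1.108)
(array([118., 143.]), array([560.4, 394.3]), array([54. , 22.8]), 1.57)
(array([403., 130.]), array([ 592.8, -397. ]), array([55.4, 24.2]), 1.117)
(array([183., 137.]), array([577.3, 216.1]), array([156.3,  85. ]), 0.082)
(array([353., 124.]), array([ 597.7, -240.2]), array([ 64.6, 126.2]), 3.016)
(array([336., 150.]), array([ 565. , -225.6]), array([ 79.8, 195.6]), 3.121)
(array([127.,  70.]), array([769.1, 377.9]), array([ 26.8, 303.1]), 1.722)
brown
(array([343., 143.]), array([ 558.7, -228.5]), array([ 60.7, 177.3]), 2.971)
```

View pics/c1.png

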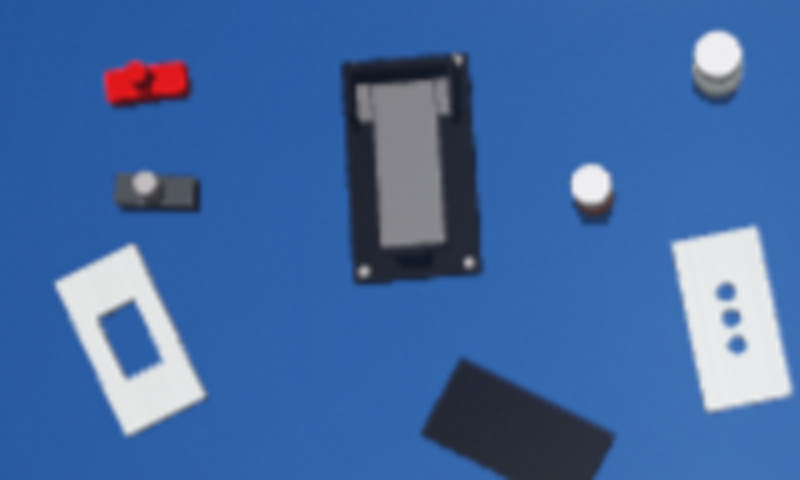

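View pics/c2.png

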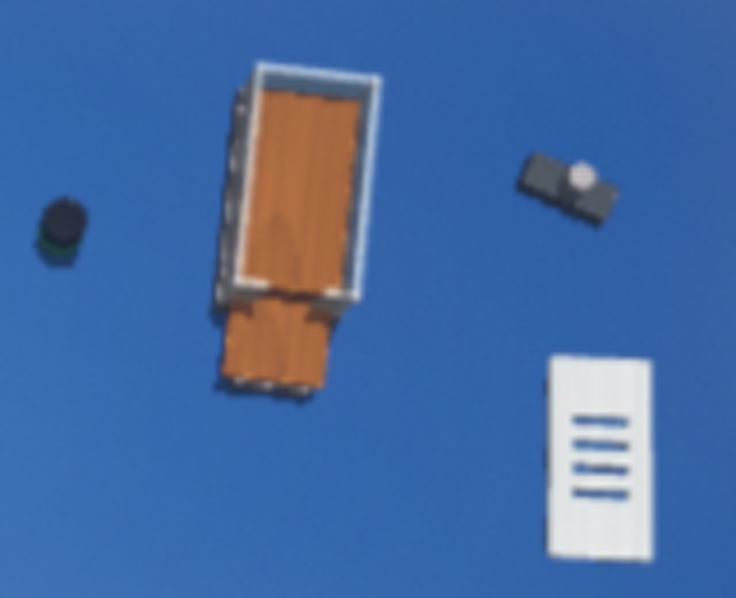

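View pics/c3.png

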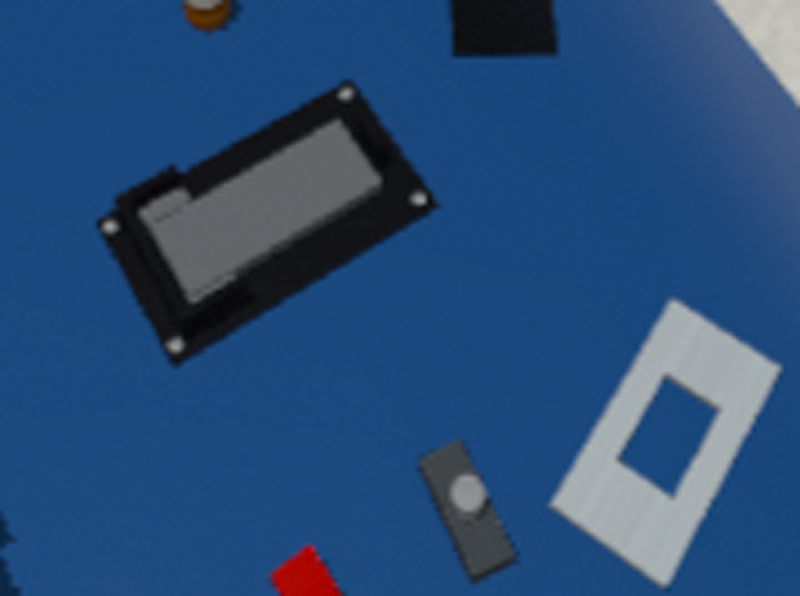

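Run:
```python
from h import *
s=cv2.imread("pics/scene0.png"); p=cv2.imread("pics/top0.png")
hs=cv2.cvtColor(s,cv2.COLOR_BGR2HSV); ht=cv2.cvtColor(p,cv2.COLOR_BGR2HSV)
mat=cv2.fillPoly(np.zeros(s.shape[:2],np.uint8),[np.array([[92,150],[225,108],[428,362],[400,383],[160,383],[150,340]])],1)>0
w=(hs[...,1]<70)&(hs[...,2]>120)&mat
print("scene white z6",*rect("scene",w,6),sep="\n")
dk=((hs[...,1]<130)&(hs[...,2]<140))&mat
print("scene dark z4",*rect("scene",dk,4),sep="\n")
print("scene dark z14",*[r for r in rect("scene",dk,14) if max(r[2])<80],sep="\n")
# screws
def blobs(n,img,h,box,z):
    x0,x1,y0,y1=box; g=img[y0:y1,x0:x1].astype(int).min(2)
    loc=g-cv2.medianBlur(g.astype(np.uint8),9).astype(int)
    m=(loc>40).astype(np.uint8); k,l,st,c=cv2.connectedComponentsWithStats(m)
    for i in range(1,k):
        ww=np.where(l==i,loc,0).astype(float); v,u=np.mgrid[:g.shape[0],:g.shape[1]]
        uv=np.array([(ww*u).sum(),(ww*v).sum()])/ww.sum()+[x0,y0]
        print(n,uv.round(1),st[i,4],ray(n,uv,z)[0].round(1))
blobs("scene",s,hs,(198,282,265,335),5); blobs("top",p,ht,(164,203,106,170),5)
# knobs z34
blobs("top",p,ht,(108,132,136,150),34);blobs("top",p,ht,(392,414,122,138),34)
blobs("scene",s,hs,(270,300,345,383),34);blobs("scene",s,hs,(148,168,136,158),34)
g=(hs[...,0]<20)&(hs[...,1]>90)&(hs[...,2]>50)&mat
print([r for r in rect("scene",g,26)])
# blank: protruding part in top
b=(ht[...,0]<20)&(ht[...,1]>100)&(ht[...,2]>60); b[:, :300]=0; b[:,380:]=0; b[:157]=0;b[240:]=0
print("protr top",rect("top",b,26))
r=(hs[...,0]<20)&(hs[...,1]>90)&(hs[...,2]>50); r[:,:199]=0; r[:150]=0;r[190:]=0;r[:,225:]=0
print("protr scene",rect("scene",r,26))
C=cloud("top",np.load("top0.npy"))
for nm,(u,v) in dict(jar1=(259,108),jar2=(228,141),jar3=(293,137),black=(209,204),sten=(262,160),seat=(183,140),blanktop=(345,130),mag=(340,165)).items(): print(nm,C[v,u].round(1))
```

```text
scene white z6
(array([330., 349.]), array([458.8, 410.6]), array([121.1,  60.1]), 0.471)
(array([225., 244.]), array([552.9,  66.8]), array([28.4, 26.5]), 1.17)
(array([180., 237.]), array([650.7, -13.4]), array([58.7, 32.6]), 1.235)
(array([240., 215.]), array([473.6,  -6.4]), array([121.3,  59.9]), 0.198)
(array([203., 132.]), array([ 431.6, -411.3]), array([ 61.1, 120. ]), 3.092)
scene dark z4
(array([285., 364.]), array([560.9, 393.7]), array([57.7, 23.7]), 1.517)
(array([164., 358.]), array([778.5, 263.1]), array([ 17.4, 123.1]), 1.75)
(array([392., 321.]), array([298.8, 418.4]), array([223.5,  28.1]), 1.477)
(array([238., 299.]), array([581.8, 216. ]), array([157.3,  93.8]), 0.079)
(array([226., 251.]), array([559.6,  86.2]), array([30. , 28.8]), 1.207)
(array([182., 240.]), array([ 6.494e+02, -6.000e-01]), array([43.2, 37.9]), 1.496)
(array([292., 242.]), array([391.7, 140.3]), array([118.4,  57.3]), 1.106)
(array([182., 172.]), array([ 559. , -262.1]), array([153.7, 184.7]), 3.017)
(array([158., 147.]), array([ 595. , -409.3]), array([73. , 24.1]), 1.294)
scene dark z14
(arr
[... 1118 characters left out ...]
ene [285.  360.3] 28 [562.3 395.6  34. ]
scene [156.7 141.3] 14 [ 597.3 -399.4   34. ]
[(array([248., 380.]), array([644.1, 393.1]), array([18.5, 21.6]), 1.687), (array([205., 167.]), array([ 495.8, -213.5]), array([63.4, 42.4]), 1.429), (array([175., 167.]), array([ 579.7, -260.6]), array([ 34.8, 122.7]), 3.018)]
protr top [(array([340., 165.]), array([ 493.2, -216.3]), array([57.2, 44.6]), 1.55)]
protr scene [(array([206., 168.]), array([ 495.8, -213.5]), array([63.4, 42.4]), 1.429)]
jar1 [646.6   3.   47. ]
jar2 [556.7  87.2  38.7]
jar3 [566.9 -89.2  41.9]
black [387.5 139.7   9.7]
sten [510.8  -5.5   6.3]
seat [565.7 214.2  15.1]
blanktop [ 585.5 -229.6   44.7]
mag [ 492.2 -216.9   29.4]
```

The top crops show the nest with its closed end (cheeks) at the top, towards world +x, in c1. Candidates by pixel in the top picture:
- **Stencils:** three holes at (262,174) is the one meant. The window (112,179) and slots (410,189) are not.
- **Weights:** dark grey bars at (118,143) and (403,130). The red bar at (116,116) is the decoy.
- **Blank:** brown, sticking out of the magazine at (340,165). The black plate (209,204) and purple plate (380,282) are not meant.

The crops confirm all of these.

```bash
cat >> h.py <<'E'
NEST=np.array([581.8,218.1]); NY=0.080
def rv(a): # tool down, y axis at yaw a
    y=np.array([np.cos(a),np.sin(a),0]); z=np.array([0,0,-1.]); return R.from_matrix(np.c_[np.cross(y,z),y,z]).as_rotvec()
def off(c,yaw,x,y=0): return np.array(c)+[x*np.cos(yaw)-y*np.sin(yaw),x*np.sin(yaw)+y*np.cos(yaw)]
def P(xy,z): return [float(xy[0]),float(xy[1]),float(z)]
def yawopt(xy,z,a): # of a, a+pi: the one with the smaller last joint
    c=[(abs(q[5]),b) for b in (a,a-np.pi) if (q:=ik(P(xy,z),rv(b))) is not None]; return min(c)[1]
def shot(name,tag):
    p,d=get_image(name); cv2.imwrite(f"pics/{tag}.png",p); return p,d
E
python3 - <<'E'
from h import *
rim=ray("top",[[336.1,103.7],[362.8,106.7],[357.8,155.2],[331.1,152.4]],68)[:,:2]
print(rim.round(1)); c=rim.mean(0); print(c, off(c,-.127,-88))
# blank edges from protruding part: top & scene
for n,box in(("top",(325,355,157,180)),("scene",(199,222,155,180))):
    p=cv2.imread(f"pics/{n}0.png"); h=cv2.cvtColor(p,cv2.COLOR_BGR2HSV)
    m=((h[...,0]<20)&(h[...,1]>90)&(h[...,2]>50)); k=np.zeros_like(m); x0,x1,y0,y1=box; k[y0:y1,x0:x1]=1
    v,u=np.nonzero(m&k); Q=ray(n,np.c_[u,v],26)[:,:2]-np.array([500,-215])
    X=Q@[np.cos(.127),-np.sin(.127)]; Y=Q@[np.sin(.127),np.cos(.127)]
    print(n,"x",np.percentile(X,[0,2,98,100]).round(1),"y",np.percentile(Y,[0,2,98,100]).round(1))
g=off(c,-.127,-88)
for a in(1.444,1.444-np.pi): print(ik(P(g,9),rv(a)),ik(P(off(NEST,NY,-38),3),rv(a+.207)))
E
```

```text
[[ 651.1 -202.8]
 [ 642.7 -273.6]
 [ 510.9 -256.4]
 [ 518.4 -186.6]]
[ 580.78693263 -229.86248241] [ 493.49565528 -218.71650114]
top x [-28.4 -27.1  15.7  17.7] y [-31.2 -29.6  25.6  27.4]
scene x [-25.4 -24.4  15.8  17.2] y [-30.6 -29.4  31.5  32.6]
[-0.63661676  0.5833324   1.58873811  0.          0.96952214 -2.08061676] [ 0.17426235  0.64996077  1.46078095  0.          1.03085093 -1.47673765]
[-6.36616758e-01  5.83332401e-01  1.58873811e+00 -4.44089210e-16
  9.69522142e-01  1.06097590e+00] [ 1.74262351e-01  6.49960765e-01  1.46078095e+00 -8.88178420e-16
  1.03085093e+00  1.66485500e+00]
```

Run:
```python
from h import *
MY=-.127; a=1.444-np.pi; g=np.array([494.,-215.5])
goto(P(g,120),rv(a)); print(read_t())
print(movel(P(g,9),vel=120,max_force=10),read_position(),read_t())
move_gripper(55,60); print(read_grip_width(),read_gripper_force(),read_wrist_force(),read_t())
e=off(g,MY,-92)
print(movel(P(e,9),vel=80,max_force=30),read_position(),read_grip_width(),read_wrist_force(),read_t())
shot("top","t1");shot("scene","s1")
```

```text
3.0417
False [ 494.38528531 -215.69088493    9.61471523] 4.1167
55.0831240692473 0.0 [-0.29728108 -0.55442258 -0.44667667] 4.525
False [ 403.12127298 -203.99516509    9.02512229] 54.74773107077334 [ 0.37668382  0.16099998 -0.26295664] 5.825
```

```bash
python3 -c "
import cv2,numpy as np
a=cv2.imread('pics/t1.png')[90:240,270:430];b=cv2.imread('pics/s1.png')[110:260,140:300]
cv2.imwrite('pics/m1.png',cv2.resize(np.hstack([a,b]),(800,375),interpolation=cv2.INTER_CUBIC))"
```

```text
(no output)
```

View pics/m1.png

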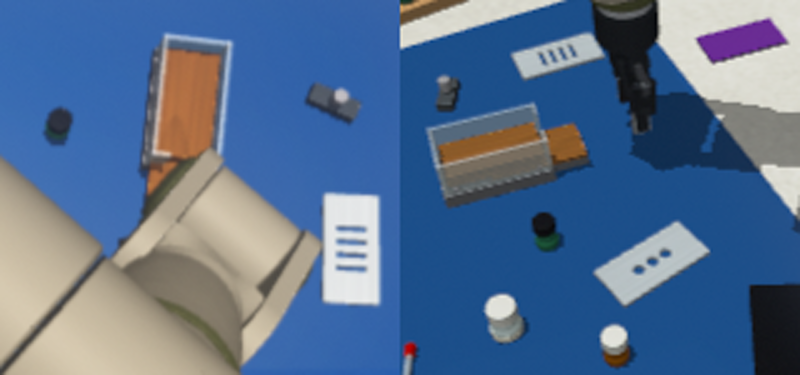

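Run:
```python
from h import *
print(proj("scene",[[403,-204,9],[403,-204,28],[403,-174,20],[403,-234,20]]))
m=R.from_rotvec(read_tool_rot()).as_matrix(); print(m.round(2),read_position())
s=cv2.imread('pics/s1.png')[100:200,190:290]; cv2.imwrite("pics/c4.png",cv2.resize(s,(600,600),interpolation=cv2.INTER_CUBIC))
```

```text
[[233.98805498 163.43475932]
 [233.61445334 159.08361596]
 [237.70507136 166.62202779]
 [229.96600064 155.41732746]]
[[ 0.99 -0.13  0.  ]
 [-0.13 -0.99 -0.  ]
 [ 0.    0.   -1.  ]] [ 403.04427599 -203.91620045    8.95050929]
```

View pics/c4.png

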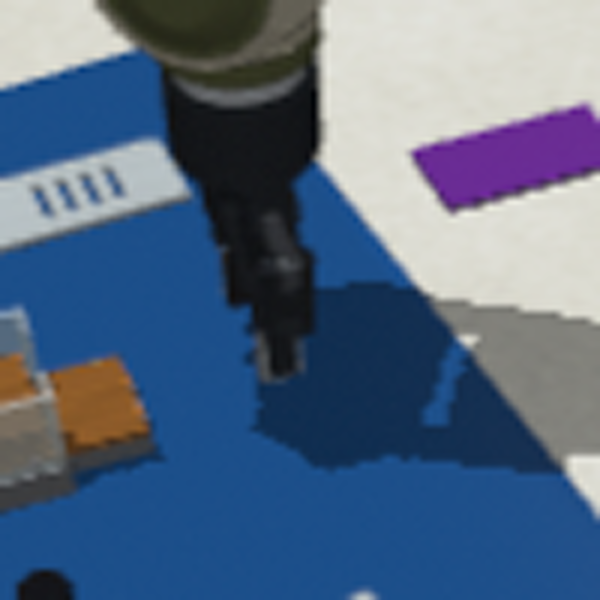

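Run:
```python
from h import *
for w in(68,60):
    move_gripper(w); x,y,_=read_position()
    print(w,read_grip_width(),movel([x,y,-12],vel=25,max_force=4),read_position(),read_wrist_force(),read_t())
    movel([x,y,10],vel=100)
```

```text
68 68.10410997558743 False [ 402.85799906 -203.89186677  -11.9020059 ] [ 0.20854378 -0.6368349   1.14370451] 7.2
60 60.03544003638957 False [ 402.65178192 -203.71000307  -11.91160764] [ 0.23087091 -0.10784675  1.07891487] 8.85
```

Run:
```python
from h import *
x,y,_=read_position(); movel([x,y,-8],vel=100)
print(read_grip_width(),movel([x,y,-40],vel=25,max_force=4),read_position(),read_wrist_force(),read_t())
movel([x,y,10],vel=100); print(read_t())
```

```text
59.76417763591449 True [ 402.63532756 -203.74214561  -33.59050693] [-1.10264826  1.28781072  8.46701662] 10.5083
11.1
```

Run:
```python
from h import *
for z in(9,35,60,80,100,120): print(z,proj("scene",[[403,-204,z],[403,-162,z],[403,-246,z],[441,-204,z],[365,-204,z],[403,-176,z]]).round(1).tolist())
C=cloud("scene",get_image("scene")[1]); print(read_position())
Q=C[95:175,200:270].reshape(-1,3); Q=Q[(np.hypot(Q[:,0]-403,Q[:,1]+204)<60)&(Q[:,2]>8)]
for z in range(10,150,6):
    q=Q[(Q[:,2]>=z)&(Q[:,2]<z+6)]
    if len(q): print(z,len(q),q.min(0).round(),q.max(0).round())
```

```text
9 [[234.0, 163.4], [239.5, 171.5], [228.7, 155.8], [223.2, 167.2], [244.6, 159.7], [237.6, 168.7]]
35 [[233.5, 157.5], [239.1, 165.5], [228.1, 149.8], [222.5, 161.3], [244.2, 153.7], [237.2, 162.8]]
60 [[233.0, 151.5], [238.6, 159.5], [227.5, 143.8], [221.8, 155.3], [243.9, 147.8], [236.7, 156.8]]
80 [[232.5, 146.6], [238.3, 154.6], [227.1, 138.9], [221.2, 150.4], [243.6, 142.9], [236.3, 151.9]]
100 [[232.1, 141.5], [237.9, 149.6], [226.6, 133.9], [220.6, 145.4], [243.4, 137.8], [236.0, 146.8]]
120 [[231.7, 136.4], [237.6, 144.4], [226.1, 128.7], [220.0, 140.2], [243.1, 132.6], [235.6, 141.6]]
[ 402.39274524 -203.5354067     9.40871213]
40 5 [ 397. -235.   43.] [ 413. -167.   45.]
46 12 [ 397. -238.   47.] [ 417. -161.   52.]
52 13 [ 396. -240.   52.] [ 417. -159.   56.]
58 16 [ 392. -239.   58.] [ 417. -157.   64.]
64 18 [ 390. -234.   64.] [ 418. -157.   70.]
70 10 [ 393. -234.   70.] [ 417. -158.   75.]
76 6 [ 405. -241.   76.] [ 417. -170.   81.]
82 3 [ 404. -239.   83.] [ 418. -167.   87.]
88 6 [ 407. -260.   90.] [ 423. -148.   94.]
94 11 [ 402. -229.   95.] [ 422. -146.  100.]
100 9 [ 404. -256.  100.] [ 421. -145.  105.]
106 12 [ 414. -226.  106.] [ 422. -151.  112.]
112 13 [ 413. -237.  112.] [ 422. -149.  118.]
118 12 [ 389. -224.  118.] [ 422. -172.  124.]
124 14 [ 388. -219.  125.] [ 422. -174.  130.]
130 15 [ 386. -221.  130.] [ 423. -171.  136.]
136 21 [ 385. -214.  136.] [ 424. -157.  142.]
142 34 [ 385. -195.  143.] [ 423. -144.  148.]
148 26 [ 399. -189.  148.] [ 416. -150.  154.]
```

Run:
```python
from h import *
MY=-.127; a=1.444-np.pi; g=np.array([494.,-215.5])
x,y,_=read_position(); movel([x,y,40],vel=150); move_gripper(85)
movel(P(g,40),vel=150)
print(movel(P(g,-19),vel=80,max_force=8),read_position(),read_t())
move_gripper(50,60); print(read_grip_width(),read_gripper_force(),read_wrist_force(),read_t())
if 57<read_grip_width()<63:
    e=off(g,MY,-92)
    print(movel(P(e,-19),vel=80,max_force=30),read_position(),read_grip_width(),read_wrist_force(),read_t())
    movel(P(e,60),vel=150); print(read_grip_width(),read_position(),read_t())
    t,_=shot("top","t2");s,_=shot("scene","s2")
    cv2.imwrite('pics/m2.png',cv2.resize(np.hstack([t[90:240,270:430],s[90:240,140:300]]),(800,375),interpolation=cv2.INTER_CUBIC))
```

```text
False [ 494.23823662 -215.69077273  -18.60529004] 13.5333
57.785913745676886 63.865370750427246 [-1.88320921  0.71339327  4.73626203] 13.9167
False [ 402.81785795 -203.82638069  -19.07298439] 58.444349078349155 [-1.20089338  0.86779617  1.59970227] 15.2167
57.97997658367023 [ 402.45056942 -203.51490404   59.32210854] 15.8917
```

View pics/m2.png

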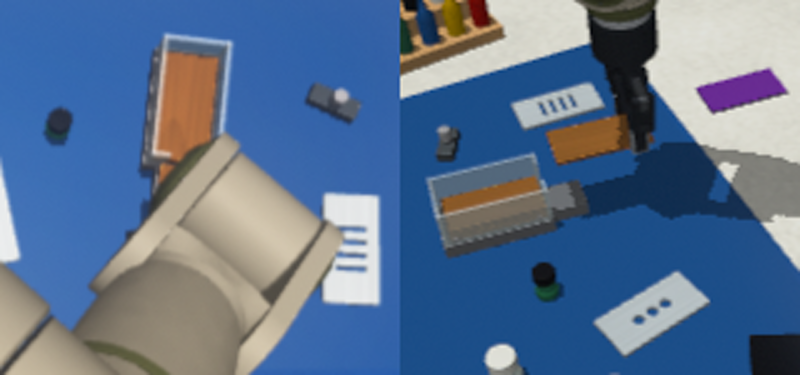

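The blank is drawn and held level, at (187,55) in the right half of m2. Next I measure how it sits in the hand.

Run:
```python
from h import *
p=cv2.imread("pics/s2.png"); h=cv2.cvtColor(p,cv2.COLOR_BGR2HSV)
m=((h[...,0]<20)&(h[...,1]>90)&(h[...,2]>50)); k=np.zeros_like(m); k[130:158,198:245]=1
v,u=np.nonzero(m&k); t=read_position()
C=cloud("scene",np.zeros_like(m,float)) if 0 else None
for z in(98,104):
    Q=ray("scene",np.c_[u,v],z)[:,:2]-t[:2]
    X=Q@[np.cos(.127),-np.sin(.127)]; Y=Q@[np.sin(.127),np.cos(.127)]
    print(z,"x",np.percentile(X,[0,2,98,100]).round(1),"y",np.percentile(Y,[0,2,98,100]).round(1))
print(rect("scene",m&k,104),t)
d=get_image("scene")[1]; C=cloud("scene",d); q=C[m&k]; q=q[q[:,2]>90]
A=np.c_[q[:,:2]-t[:2],np.ones(len(q))]; print(np.linalg.lstsq(A,q[:,2],rcond=None)[0])
```

```text
98 x [-17.4   3.2  96.7  98.5] y [-35.3 -33.7  25.6  26.8]
104 x [-15.5   5.   97.6  99.4] y [-27.9 -26.3  32.4  33.7]
[(array([216., 145.]), array([ 452.1, -206.9]), array([61. , 99.6]), 3.022)] [ 402.28491999 -203.41425311   58.97971641]
[  0.11457087   0.68585388 100.63379486]
```

Run:
```python
from h import *
a=NY+np.pi/2-np.pi; n=off(NEST,NY,-38)
goto(P(n,50),rv(a)); print(read_t(),read_position())
movel(P(n,-8),vel=120); print(read_wrist_force())
print(movel(P(n,-25),vel=40,max_force=5),read_position(),read_wrist_force(),read_t())
shot("top","t3");s,_=shot("scene","s3")
cv2.imwrite('pics/m3.png',cv2.resize(s[225:345,170:330],(800,600),interpolation=cv2.INTER_CUBIC))
```

```text
17.6667 [544.15560857 213.99819758  49.99252339]
[ 0.56296089  0.09185481 -0.1027388 ]
True [544.72298691 215.07207367 -21.66824926] [-1.78774543 -0.05663567  6.31289386] 18.7
```

View pics/m3.png

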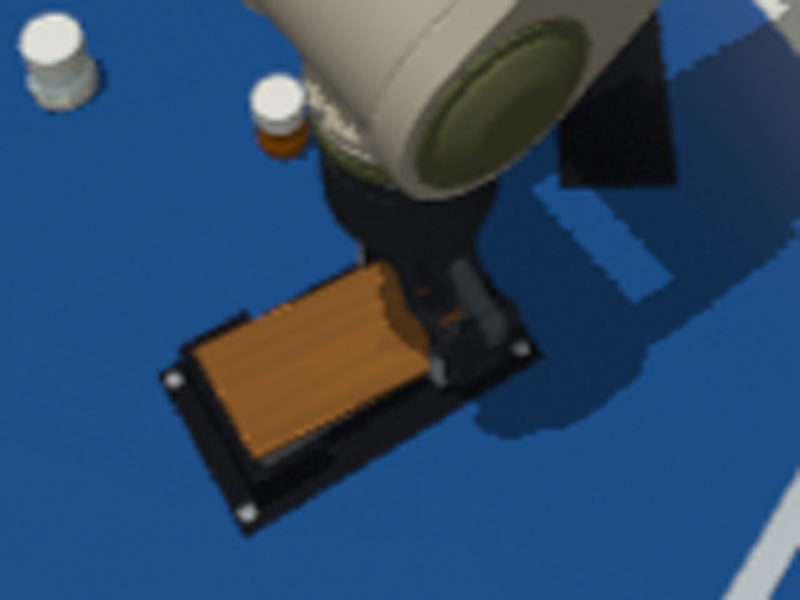

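Run:
```python
from h import *
n=off(NEST,NY,-38)
print(movel(P(n,-24.5),vel=20,max_force=8),read_position(),read_wrist_force())
move_gripper(85); print(read_position(),read_wrist_force())
movel(P(n,60),vel=200)
q=read_qpos(); goto(P([450,0],150),rv(-1.37)); print(read_t())
t,_=shot("top","t4");s,_=shot("scene","s4")
for k,p,z in(("top",t,20),("scene",s,20)):
    h=cv2.cvtColor(p,cv2.COLOR_BGR2HSV); m=((h[...,0]<20)&(h[...,1]>90)&(h[...,2]>50)); r=np.zeros_like(m)
    u,v=proj(k,P(NEST,20))[0].astype(int); r[v-40:v+40,u-45:u+45]=1
    for o in rect(k,m&r,z): print(k,o)
```

```text
True [544.8279023  215.08281003 -21.71779822] [-2.47834481 -1.93847945  7.92639278]
[544.60985567 215.01701643 -22.43843387] [-0.52267845  0.27847594  0.10037081]
20.95
top (array([181., 133.]), array([585.5, 219.6]), array([126.6,  63.2]), 0.09)
scene (array([237., 294.]), array([585.2, 215.4]), array([121.6,  64. ]), 0.032)
```

Run:
```python
import cv2,numpy as np
t=cv2.imread('pics/t4.png')[98:173,150:215]; s=cv2.imread('pics/s4.png')[255:340,190:290]
a=cv2.resize(t,(390,450),interpolation=cv2.INTER_CUBIC); b=cv2.resize(s,(400,340),interpolation=cv2.INTER_CUBIC); b=cv2.copyMakeBorder(b,0,110,0,0,0)
cv2.imwrite('pics/m4.png',np.hstack([a,b]))
from h import *
C=cloud("top",get_image("top")[1])
for x in(-50,-30,-10,10,30,50): 
    r=[]
    for y in(-20,0,20):
        u,v=proj("top",P(off(NEST,NY,x,y),20))[0].round().astype(int); r.append(round(float(C[v,u,2]),1))
    print(x,r)
```

```text
-50 [20.2, 21.4, 22.5]
-30 [30.0, 21.3, 25.8]
-10 [25.4, 29.2, 26.6]
10 [27.7, 28.4, 28.0]
30 [30.1, 29.1, 30.3]
50 [32.0, 31.6, 38.8]
```

View pics/m4.png

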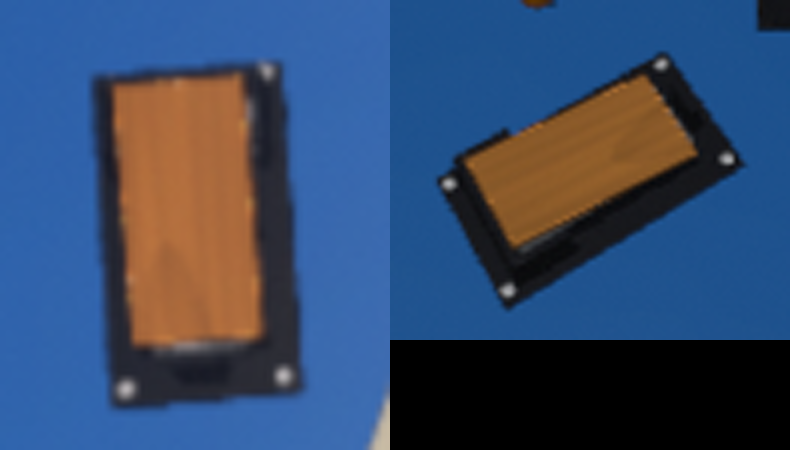

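Run:
```python
from h import *
def tn(n,uv,z):
    d=ray(n,uv,z)[0][:2]-NEST; return (d@[np.cos(NY),np.sin(NY)],d@[-np.sin(NY),np.cos(NY)])
print(tn("top",[183,155.7],20),tn("scene",[260.75,283.75],20))
print(tn("top",[(112+245)/12+150,79/6+98],36),tn("scene",[(488-390)/4+190,205/4+255],36))
# edge midpoints of low-end rows in top: left/right edges
for z,r in((21,330),(28,210)): pass
print(tn("top",[(131)/6+150,335/6+98],21),tn("top",[264/6+150,330/6+98],21))
```

```text
(np.float64(-61.98451326646538), np.float64(-0.8710474606690429)) (np.float64(-56.80857759197218), np.float64(4.418256226851241))
(np.float64(59.89741097264893), np.float64(-1.6725022879660587)) (np.float64(63.77189889074779), np.float64(2.9529127170193163))
(np.float64(-54.50785840224466), np.float64(29.390101425579306)) (np.float64(-57.07892680551888), np.float64(-31.723279869106936))
```

```bash
cat >> h.py <<'E'
def blank_heights():
    C=cloud("top",get_image("top")[1])
    for x in(-50,-25,0,25,50):
        r=[]
        for y in(-20,0,20):
            u,v=proj("top",P(off(NEST,NY,x,y),20))[0].round().astype(int); r.append(round(float(np.median(C[v-1:v+2,u-1:u+2,2])),1))
        print(x,r)
E
python3 - <<'E'
from h import *
a=NY-np.pi/2; n=off(NEST,NY,-38)
goto(P(n,30),rv(a)); print(movel(P(n,-22.5),vel=100,max_force=8),read_t())
move_gripper(50,30); f0=read_wrist_force(); print(read_grip_width(),f0)
print(movel(P(off(NEST,NY,-45),-22),vel=20,max_force=10),read_position(),read_wrist_force()-f0)
print((read_position()[:2]-NEST)@[np.cos(NY),np.sin(NY)])
move_gripper(85); x,y,_=read_position(); movel([x,y,60],vel=200)
goto(P([450,0],150),rv(-1.37)); print(read_t())
t,_=shot("top","t5");s,_=shot("scene","s5"); blank_heights()
t=t[98:173,150:215]; s=s[255:340,190:290]
a=cv2.resize(t,(390,450),interpolation=cv2.INTER_CUBIC); b=cv2.resize(s,(400,340),interpolation=cv2.INTER_CUBIC); b=cv2.copyMakeBorder(b,0,110,0,0,0)
cv2.imwrite('pics/m5.png',np.hstack([a,b]))
E
```

```text
False 22.8
59.193891478567586 [-1.28713807 -0.32928533  6.4796569 ]
False [536.77787291 214.49615458 -22.09966613] [ 2.34007301  0.64051111 -4.99221062]
-45.16613330868747
25.575
-50 [19.9, 19.7, 21.1]
-25 [19.8, 22.2, 21.1]
0 [20.2, 21.7, 20.1]
25 [18.1, 20.4, 20.5]
50 [20.3, 19.9, 20.3]
```

View pics/m5.png

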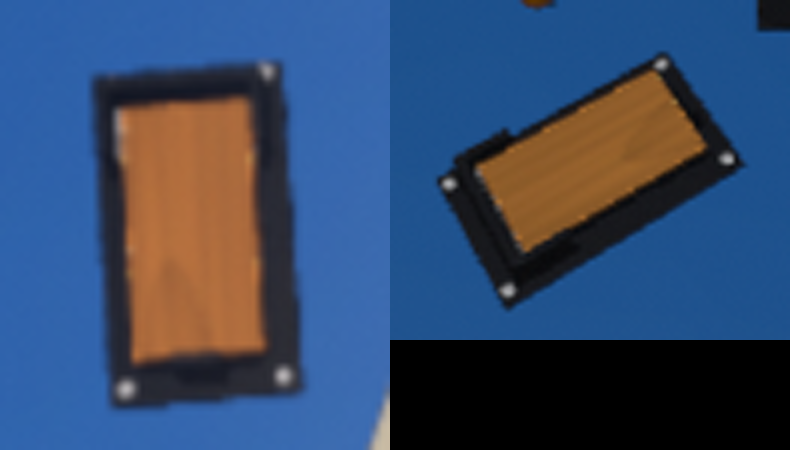

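Run:
```python
from h import *
for k in("top","scene"):
    p=cv2.imread(f"pics/{k[0]}5.png")
    h=cv2.cvtColor(p,cv2.COLOR_BGR2HSV); m=((h[...,0]<20)&(h[...,1]>90)&(h[...,2]>50)); r=np.zeros_like(m)
    u,v=proj(k,P(NEST,20))[0].astype(int); r[v-40:v+40,u-45:u+45]=1
    for o in rect(k,m&r,20):
        d=o[1]-NEST; print(k,o,d@[np.cos(NY),np.sin(NY)],d@[-np.sin(NY),np.cos(NY)])
    h=cv2.cvtColor(p,cv2.COLOR_BGR2HSV); w=(h[...,1]<70)&(h[...,2]>120); r[:]=0
    u,v=proj(k,P([472,-6.5],6))[0].astype(int); r[v-30:v+30,u-30:u+30]=1
    print(k,rect(k,w&r,6))
```

```text
top (array([182., 136.]), array([576.5, 217.4]), array([122.8,  62.5]), 0.078) -5.338989329182258 -0.2742133163752106
top [(array([263., 172.]), array([476.3,  -4.4]), array([164.1, 165.8]), 3.141)]
scene (array([239., 294.]), array([579. , 217.9]), array([122.3,  63.9]), 0.077) -2.8070277164411226 0.024400801853167366
scene [(array([239., 215.]), array([476.9,  -5. ]), array([115. ,  61.4]), 0.198)]
```

Run:
```python
from h import *
g=[472.1,-6.55]; a=.2-np.pi/2
goto(P(g,40),rv(a)); print(movel(P(g,-31),vel=80,max_force=8),read_position(),read_t())
move_gripper(50,70); print(read_grip_width(),read_gripper_force(),read_wrist_force())
x,y,_=read_position(); movel([x,y,70],vel=150); wait(.1); print(read_grip_width(),read_wrist_force(),read_t())
n=off(NEST,NY,-2)
goto(P(n,70),rv(NY-np.pi/2)); wait(.1)
s,_=shot("scene","s6"); h=cv2.cvtColor(s,cv2.COLOR_BGR2HSV); w=((h[...,1]<70)&(h[...,2]>120)).astype(np.uint8)
cv2.imwrite('pics/m6.png',cv2.resize(s[200:335,170:350],(800,600),interpolation=cv2.INTER_CUBIC)); print(read_t(),read_position())
```

```text
False [472.42653684  -6.63365041 -30.56242342] 27.2917
56.82817796181569 71.2311489880085 [-3.91729857  0.23072043 13.07696054]
56.62934650698358 [ 0.19661724  0.07163197 -1.49792572] 28.6083
29.7417 [579.83813553 216.47931789  70.1372415 ]
```

View pics/m6.png

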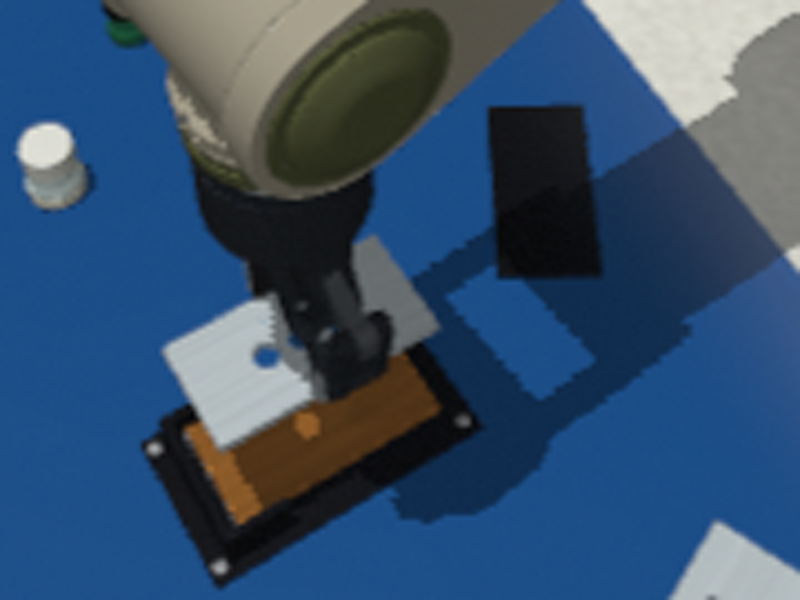

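Run:
```python
from h import *
c=np.array([[163,348],[222,448],[375,237],[438,327]])/(800/180)+[170,200]
Q=ray("scene",c,107)[:,:2]; m=Q.mean(0)-read_position()[:2]; e=Q[:2].mean(0)-Q[2:].mean(0)
print(Q.round(1),m@[np.cos(NY),np.sin(NY)],m@[-np.sin(NY),np.cos(NY)],np.linalg.norm(e),np.arctan2(e[1],e[0]))
```

```text
[[641.8 193.6]
 [636.4 253.4]
 [523.5 185.5]
 [519.3 244.9]] 0.6379296752014523 2.829622501870243 117.96715590778568 0.07067964229340107
```

Run:
```python
from h import *
n=off(NEST,NY,-2)
movel(P(n,2),vel=120); f0=read_wrist_force()
print(movel(P(n,-11.5),vel=30,max_force=5),read_position(),read_wrist_force()-f0)
shot("scene","s7")
move_gripper(85); print(read_wrist_force()); movel(P(n,60),vel=200)
goto(P([500,395],150),rv(-1.57)) if 0 else goto(P([450,0],150),rv(-1.37)); print(read_t())
t,_=shot("top","t8");s,_=shot("scene","s8"); blank_heights()
for k,p in(("top",t),("scene",s)):
    h=cv2.cvtColor(p,cv2.COLOR_BGR2HSV); w=(h[...,1]<70)&(h[...,2]>150); r=np.zeros_like(w)
    u,v=proj(k,P(NEST,26))[0].astype(int); r[v-40:v+40,u-45:u+45]=1
    for o in rect(k,w&r,26):
        d=o[1]-NEST; print(k,o,d@[np.cos(NY),np.sin(NY)],d@[-np.sin(NY),np.cos(NY)])
t=t[98:173,150:215]; s=s[255:340,190:290]
a=cv2.resize(t,(390,450),interpolation=cv2.INTER_CUBIC); b=cv2.resize(s,(400,340),interpolation=cv2.INTER_CUBIC); b=cv2.copyMakeBorder(b,0,110,0,0,0)
cv2.imwrite('pics/m8.png',np.hstack([a,b]))
```

```text
True [579.88856951 217.96791101  -9.7253672 ] [ 0.20288051 -0.98737072  6.20784201]
[ 0.50097218 -0.05306956  0.31262219]
32.8833
-50 [26.5, 27.8, 25.9]
-25 [26.0, 22.4, 26.1]
0 [26.8, 21.4, 26.4]
25 [26.6, 26.4, 24.7]
50 [26.3, 26.1, 25.9]
top (array([221., 155.]), array([524.4, 102.2]), array([ 27.8, 114.3]), 2.837) -66.47853097279744 -110.94221432664307
top (array([181., 135.]), array([577.9, 218.2]), array([121.5,  61. ]), 0.086) -3.879535185183276 0.411347477110028
scene (array([239., 294.]), array([580.4, 218.1]), array([119.7,  59.8]), 0.084) -1.3955223888236445 0.11188057155683996
```

View pics/m8.png

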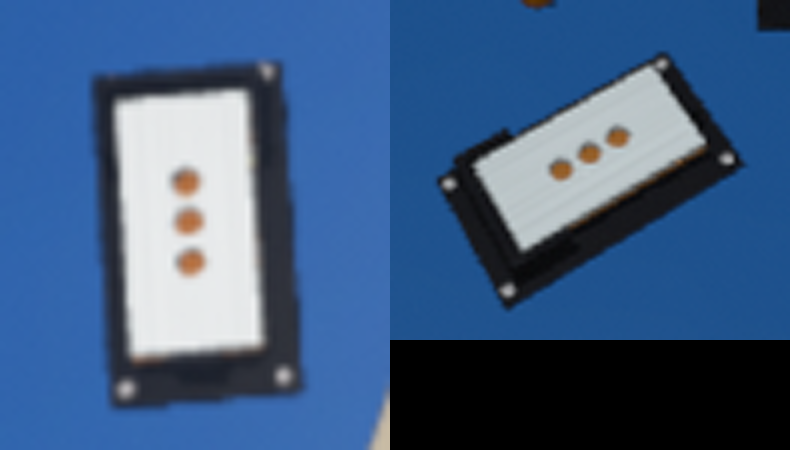

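Step 2 looks met: the stencil lies flat on the blank, with brown showing through all three holes at (188,181–262) in m8. Next, the first weight.

```bash
cat >> h.py <<'E'
def weight(c,lng,nx,tag):
    a=lng-np.pi/2; move_gripper(50); goto(P(c,60),rv(a))
    print(movel(P(c,-9),vel=100,max_force=8),read_position(),read_t())
    move_gripper(5,60); print("w",read_grip_width(),read_wrist_force())
    movel(P(c,80),vel=150); wait(.1); print("w",read_grip_width(),read_wrist_force(),read_t())
    n=off(NEST,NY,nx); goto(P(n,80),rv(NY)); wait(.1); s,_=shot("scene",tag); shot("top",tag+"t"); print(read_position(),read_t())
    cv2.imwrite(f'pics/m{tag}.png',cv2.resize(s[200:335,170:350],(800,600),interpolation=cv2.INTER_CUBIC))
E
python3 - <<'E'
from h import *
weight([561.4,395.6],1.52,46,"wa")
E
```

```text
False [561.84785886 395.73809274  -8.26942328] 35.8667
w 13.0944868203379 [ 0.55360379 -0.32195882  4.46748116]
w 12.962445486864835 [-0.27090035  0.06628404 -2.91543787] 37.1333
[627.14350203 223.17725697  79.87358105] 38.1
```

View pics/mwa.png

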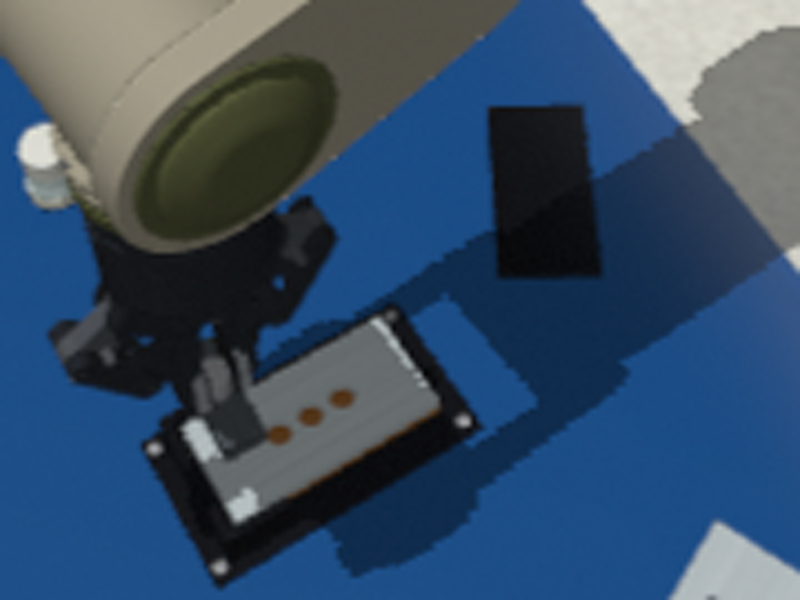

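```bash
cat >> h.py <<'E'
def put(nx):
    n=off(NEST,NY,nx); movel(P(n,28),vel=120); f0=read_wrist_force()
    print(movel(P(n,15.5),vel=25,max_force=4),read_position(),read_wrist_force()-f0,read_t())
    move_gripper(45); wait(.1); movel(P(n,90),vel=150); print(read_t())
E
python3 - <<'E'
from h import *
put(46)
weight([596.0,-398.9],1.11,-48,"wb")
E
```

```text
True [627.89846918 221.80185448  17.65581838] [-0.77479707 -1.1766165   7.01688828] 39.1333
40.2833
False [ 596.40338813 -399.18880966   -8.21812318] 43.575
w 13.34258853682957 [0.43767664 0.63139329 5.12855394]
w 13.047557619596315 [ 0.08015341  0.49862405 -2.36399669] 44.8417
[534.2314849  213.820323    79.92914276] 47.25
```

View pics/mwb.png

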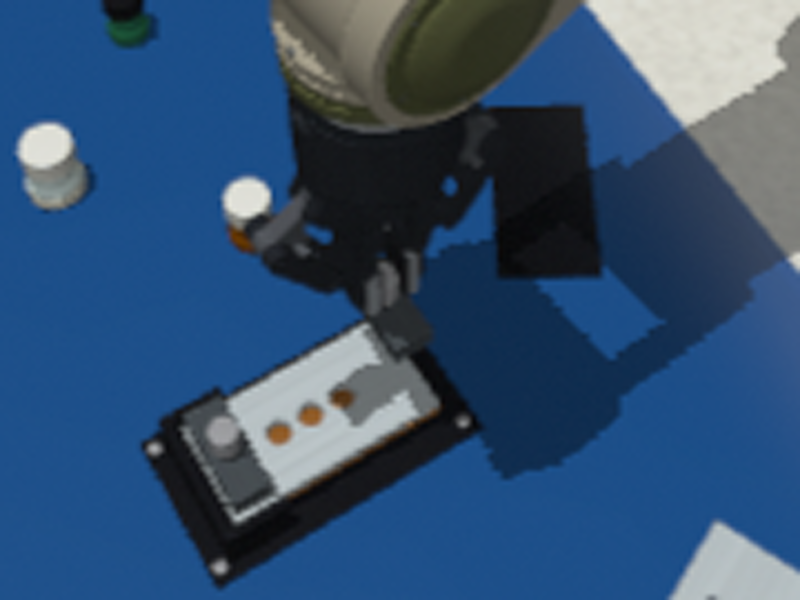

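Run:
```python
from h import *
put(-48)
goto(P([450,0],180),rv(-1.37+1.57)); wait(.3)
t,_=shot("top","t9");s,_=shot("scene","s9")
for k,p in(("top",t),("scene",s)):
    h=cv2.cvtColor(p,cv2.COLOR_BGR2HSV); w=(h[...,1]<70)&(h[...,2]>150); r=np.zeros_like(w)
    g=p.min(2); lum=cv2.cvtColor(p,cv2.COLOR_BGR2GRAY).astype(int)
    for x in(46,-48):
        u,v=proj(k,P(off(NEST,NY,x),60))[0].astype(int); b=g[v-4:v+5,u-4:u+5].astype(float)
        ww=np.clip(b-95,0,None); yy,xx=np.mgrid[v-4:v+5,u-4:u+5]
        uv=[(ww*xx).sum()/ww.sum(),(ww*yy).sum()/ww.sum()]
        d=ray(k,uv,60)[0][:2]-NEST; print(k,x,np.round(uv,1),(d@[np.cos(NY),np.sin(NY)]).round(1),(d@[-np.sin(NY),np.cos(NY)]).round(1))
t=t[98:173,150:215]; s=s[255:340,190:290]
a=cv2.resize(t,(390,450),interpolation=cv2.INTER_CUBIC); b=cv2.resize(s,(400,340),interpolation=cv2.INTER_CUBIC); b=cv2.copyMakeBorder(b,0,110,0,0,0)
cv2.imwrite('pics/m9.png',np.hstack([a,b])); print(read_t())
```

```text
True [534.09228707 214.32233066  17.78849581] [-0.92399047  0.11767443  7.00159847] 48.2833
49.425
top 46 [177.8 114. ] 44.3 -0.1
top -48 [178.9 145.9] -43.8 1.8
scene 46 [220.1 295.9] 45.3 -0.7
scene -48 [256.2 275.9] -47.6 0.1
50.8
```

View pics/m9.png

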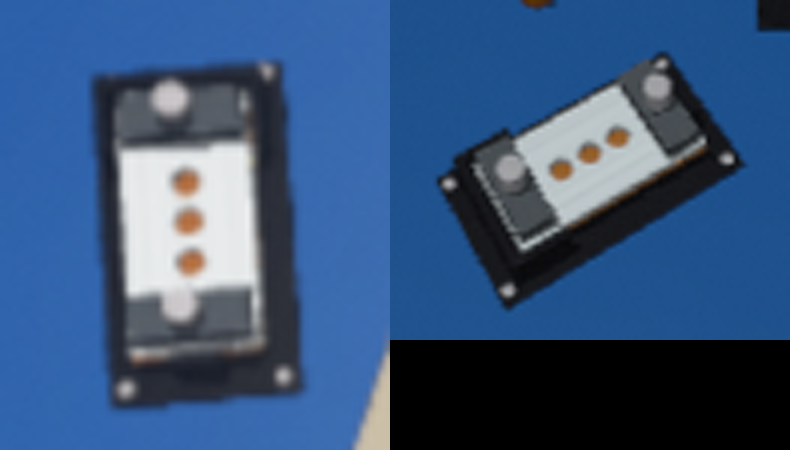

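Both weights lie straight across the ends and clear of the holes: knobs at (170,98) and (180,305) in the left half of m9.

```bash
python3 -c "
from bench import *
print(sign_off())"
```

```text
the job is handed in; nothing more can be done
None
```

The job is handed in at about 51 s of the 118 s allowed. The last pictures show the blank and three-hole stencil flat in the nest and a weight straight across each end. The blank first landed on the nest's end wall and I drew it back flat; no verdict came back.

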